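# Put the pill organizer back together

### The arm

A 7-joint arm with a two-finger parallel gripper is mounted at the origin on the work surface. World frame = base frame: x ahead of the robot, y to its left, z up, the work surface at z = 0. Lengths are in m, angles in rad, forces in N, time in s.
With the tool pointing down it reaches from about 0.425 to 0.875 m from the base axis. Payload 4.7 kg.
Tool frame: the origin (TCP) lies between the finger pads; the fingertips stand 19 mm ahead of it and the grasp point (between the pads) is the TCP; z points along the fingers, y is the line along which they close (so a half turn about z gives the same grasp; the last joint's range is limited). The gripper opens to 87 mm and grips with 3 to 60 N. Pads are 19 mm wide; open, the fingers measure 117 mm over their backs; the gripper's body (75 mm by 190 mm) begins 51 mm behind the grasp point.
Start: joints at [1.122, 0.321, -0.07, 1.45, 0.023, 1.371, -0.057], TCP at [0.29, -0.582, 0.242] pointing down, gripper open.
Joint ranges: [-2.86, 2.86], [-0.3, 2.09], [-1.38, 1.24], [0.06, 2.45], [-1.56, 4.7], [0.09, 2.05], [-2.69, 2.69]. Speed limits (rad/s): [2.57, 2.57, 3.14, 3.14, 3.14, 3.14, 3.14].

### API

Orientations are given as a unit quaternion [x, y, z, w].
In Python, from station import env gives the robot as it stands.
- The arm moves only by the tool arm_command, never from a script. Its argument "rows" is a list of rows, each a list of 2 entries, a list of its own where there are three numbers: the shift along the tool's x, y, z in cm, then the turn about the tool's z in units of 5 degrees (1.0 is 5 degrees). A call has 1 to 5 rows; each row is the pose to reach, as a shift and turn from the pose commanded when the call began, along the tool's axes at that moment; what a row does not reach only later rows make up. A row lasts 1/8 s, in which the tool goes at most 62.5 mm and 10.7 degrees, less where a joint would pass 70% of its speed; a pose out of reach is approached as far as the arm can. A call with a gripper value outside its range is refused whole. "claw" is the finger opening in cm, from 0 to 8.7, set as the call begins (left out, the last holds). The fingers move at their own pace and stop on an object; the grip force is fixed at half the most. Time passes only in rows, so rows that repeat a pose let the fingers close. It gives the time, the measured TCP pose, the force, the opening and the grip force at its end, in the units of the state.
- env.state(): the state, without advancing time (a new reading comes with each control period).
- env.grab_frame(name): name is "scene" or "top" or "wrist"; returns a dict with "image" (420x560x3 uint8, red, green, blue), "fx", "fy", "cx", "cy" (pixels), "k1" (the pictures are not rectified: a ray, as slopes to the right and down, at radius r is drawn at 1 + k1 r^2 times it, then the intrinsics apply), "cam_to_world" (4x4, takes a point from camera to world coordinates). Camera axes: x right, y down, z forward; pixel columns grow to the right and rows downward; lengths in m; the calibration is good to about 2 mm. A picture is of the moment at which its call begins. There is no depth.
- env.finish_job(): hands the job in; it is judged then, once.
Trained networks look in the newest picture that a camera, given by its name, has taken for a name from the list of things; names that differ only in an ending like _2 or _b are one class to them, and where a whole thing is asked for, a point or a joint stands for the part that bears it (a point fixed in the world has none). Each returns a list of dicts, best first, with "score" (0 to 1); they miss things now and then, are a little off and sometimes report something else, mostly with a low value. They report only what shows in the picture. A call takes as long as a camera call. They do not tell look-alikes from the thing itself.
- env.spot_in(camera, target): "point" ([x, y, z] in m, in world coordinates, good to about 4 mm: the middle of the surface that is visible of it).
The state is a dict: "clock": time; "qpos": joint angles; "joint_vel": joint speeds; "tau": joint torques, N m; "tcp_pos": TCP position; "tool_rot": TCP orientation; "contact_force": force on the tool from outside, world axes, zero at the start; "moment": the same for the moment, N m; "finger_gap": opening from 0.0 (shut) to 1.0 (fully open); "gripper_force": force on a finger pad.
Only numpy, scipy, OpenCV 4.12 (cv2) and the standard library are available. Lean on these libraries where they do the work, as an engineer would, in place of code of your own. Each camera call takes 0.05 s, during which the arm holds its last target. There are 200 camera calls.

### The job

Put the pill organizer back together: move the empty, uncapped pill bottle out of the red cradle and stand it upright, wholly on the blue coaster, as a reminder to reorder, then seat the red, yellow and green day boxes upright and flat, each in the cradle of its own colour. Set everything down gently, without dropping it, and leave the full bottle with the black cap where it stands.

Things in the scene. Friction and masses are not known exactly. Their poses are not given: they have to be found in the camera images.
- pod_red_center (a point): Loose red day box of the pill organizer: upright closed box 42 x 42 mm and 50 mm tall, frosted pale red walls, solid red lid with a small white tab, about 50 g. This point is its centre, 25 mm above its underside; z up, x and y square to its sides.
- pod_yellow_center (a point): Loose yellow day box of the pill organizer: upright closed box 42 x 42 mm and 50 mm tall, frosted pale yellow walls, solid yellow lid with a small white tab, about 50 g. This point is its centre, 25 mm above its underside; z up, x and y square to its sides.
- pod_green_center (a point): Loose green day box of the pill organizer: upright closed box 42 x 42 mm and 50 mm tall, frosted pale green walls, solid green lid with a small white tab, about 50 g. This point is its centre, 25 mm above its underside; z up, x and y square to its sides.
- cradle_red: Red cradle, a shallow open square tray that does not move: 64 x 64 mm outside, walls 3 mm thick and 12 mm high, opening 58 x 58 mm, white floor 4 mm above the desk. Origin at the centre of its underside, on the desk; x and y square to its walls. At the start the empty bottle stands in this cradle and must come out before the box can go in.
- cradle_yellow: Yellow cradle, a shallow open square tray that does not move: 64 x 64 mm outside, walls 3 mm thick and 12 mm high, opening 58 x 58 mm, white floor 4 mm above the desk. Origin at the centre of its underside, on the desk; x and y square to its walls.
- cradle_green: Green cradle, a shallow open square tray that does not move: 64 x 64 mm outside, walls 3 mm thick and 12 mm high, opening 58 x 58 mm, white floor 4 mm above the desk. Origin at the centre of its underside, on the desk; x and y square to its walls.
- empty_bottle_center (a point): Loose empty white pill bottle without a cap (open mouth): round, body 40 mm in diameter up to 46 mm, then a shoulder and a 30 mm neck, 66 mm tall in all, about 30 g. This point is its centre, 33 mm above its underside; z up.
- coaster: Round blue ceramic coaster, 95 mm in diameter, 8 mm thick, flat on top, does not move. Origin at the centre of its underside, on the desk.
- full_bottle_center (a point): Loose full white pill bottle with a black cap, to be left alone: body 40 mm in diameter, cap 36 mm in diameter, 70 mm tall. This point is its centre, 35 mm above its underside.
- blue_set: Blue cradle with the blue day box already in it, as the others should end up; does not move: 64 x 64 mm, 54 mm tall. Origin at the centre of its underside. (Pen cup, mug, notebook, stapler, glasses case, books and lamp stand along the back edge, beyond x = 0.74 m, and the sides of the desk, beyond 0.53 m to left and right; all under 170 mm tall but for the lamp, which is beside and behind the robot's base. Nothing else stands among the listed things.)
Not all that is in view belongs to the job. Of the things that look like the part that bears pod_red_center, the larger one is meant.

How it is judged:
On the way, in this order (a step that is already met when the one before it is completed fails the run):
1. the empty bottle stands upright on the coaster (horizontal distance between empty_bottle_center and coaster below 0.028 m and height (world z) of empty_bottle_center between 0.036 and 0.046 m and angle between empty_bottle_center's own z axis and vertical below 0.12 rad), for 0.2 s.
2. all three day boxes are seated in the cradles of their own colours (horizontal distance between pod_red_center and cradle_red below 0.014 m and height (world z) of each of pod_red_center, pod_yellow_center, pod_green_center below 0.033 m and angle between each of pod_red_center, pod_yellow_center, pod_green_center's own z axis and vertical below 0.12 rad and horizontal distance between pod_yellow_center and cradle_yellow below 0.014 m and horizontal distance between pod_green_center and cradle_green below 0.014 m), for 0.2 s.
At the end, for the whole second after the job is handed in: The red, yellow and green boxes each sit upright on the floor of their own colour's cradle (centres within 14 mm); the empty bottle stands upright on the coaster (centres within 28 mm); the full bottle is within 20 mm of its start, upright; all released and at rest (all of step 1 and all of step 2 and linear speed of each of pod_red, pod_yellow, pod_green, empty_bottle below 0.02 m/s and distance of full_bottle_center from where it was at the start of the episode below 0.02 m and angle between full_bottle_center's own z axis and vertical below 0.12 rad); the robot touches nothing.
It fails at once if the full, capped bottle is pushed, lifted or tipped (moved by more than 20 mm) (distance of full_bottle_center from where it was at the start of the episode above 0.02 m).
It fails at once if the red box is dropped from more than about 30 mm or thrown (faster than 0.8 m/s while not held) (linear speed of pod_red above 0.8 m/s and contact force between the fingers and pod_red below 0.05 N).
It fails at once if the yellow box is dropped from more than about 30 mm or thrown (faster than 0.8 m/s while not held) (linear speed of pod_yellow above 0.8 m/s and contact force between the fingers and pod_yellow below 0.05 N).
It fails at once if the green box is dropped from more than about 30 mm or thrown (faster than 0.8 m/s while not held) (linear speed of pod_green above 0.8 m/s and contact force between the fingers and pod_green below 0.05 N).
It fails at once if the empty bottle is dropped from more than about 30 mm or thrown (faster than 0.8 m/s while not held) (linear speed of empty_bottle above 0.8 m/s and contact force between the fingers and empty_bottle below 0.05 N).
It also fails if it takes over 120 s, if anything falls off the work surface, if the arm or the gripper's body presses on something with over 40 N, if the wrist force passes 120 N, or if a joint passes its speed limit or range.

## Working session

There is one attempt and no reset: what is moved stays moved. The work goes in short steps, Python scripts to look and compute and a tool call to move; the robot and the scene stay as the last step left them, time stands still between calls to the robot, and variables do not carry over. Pictures are saved under pics/ and viewed, at most 14 in all, crops included, and the job is handed in when it is done.

Besides the shell and the picture viewer there is one more tool, called after "Call:" as name(argument=value, ...) on one line, values as JSON. arm_command: Moves the arm, as the interface text tells. Its arguments: {"type":"object","properties":{"rows":{"type":"array"},"claw":{"type":"number"}},"required":["rows"]}

```bash
mkdir -p pics; ls; python3 - <<'E'
from station import env
import cv2
for n in ("scene","top"):
    f=env.grab_frame(n); cv2.imwrite(f"pics/{n}0.png",f["image"][:,:,::-1])
    print(n,f["fx"],f["fy"],f["cx"],f["cy"],f["k1"],f["cam_to_world"].round(4).tolist() if hasattr(f["cam_to_world"],'round') else f["cam_to_world"])
    for t in ["pod_red_center","pod_yellow_center","pod_green_center","cradle_red","cradle_yellow","cradle_green","empty_bottle_center","coaster","full_bottle_center","blue_set"]:
        print(t,[(round(d["score"],2),[round(float(x),3) for x in d["point"]]) for d in env.spot_in(n,t)])
print(env.state())
E
```

```text
pics
scene 485.01561584886116 485.01561584886116 281.1374655470675 210.15314469007959 -0.13473135438261233 [[-0.0843, 0.8424, -0.5322, 1.224], [0.9964, 0.0743, -0.0403, 0.0484], [0.0056, -0.5337, -0.8456, 1.097], [0.0, 0.0, 0.0, 1.0]]
pod_red_center [(0.66, [0.628, -0.304, 0.038]), (0.56, [0.655, -0.216, 0.049]), (0.33, [0.663, 0.26, 0.0])]
pod_yellow_center [(0.72, [0.664, -0.089, 0.049])]
pod_green_center [(0.75, [0.486, 0.163, 0.046])]
cradle_red [(0.9, [0.668, 0.26, 0.004])]
cradle_yellow [(0.78, [0.463, -0.331, 0.005]), (0.67, [0.654, -0.218, 0.052])]
cradle_green [(0.8, [0.48, -0.162, 0.006]), (0.18, [0.49, 0.164, 0.046])]
empty_bottle_center [(0.89, [0.662, 0.261, 0.048])]
coaster [(0.96, [0.457, 0.351, 0.011])]
full_bottle_center [(0.81, [0.674, 0.093, 0.061])]
blue_set [(0.74, [0.466, -0.331, 0.008]), (0.59, [0.481, -0.004, 0.026])]
top 422.45243706566805 422.45243706566805 288.05257062188247 202.33084868635262 0.018802857935472022 [[0.0274, -0.9826, 0.1838, 0.378], [-0.999, -0.0335, -0.0302, 0.0219], [0.0358, -0.1828, -0.9825, 0.9301], [0.0, 0.0, 0.0, 1.0]]
pod_red_center [
[... 618 characters left out ...]
32099861, -0.07010184,  1.45051285,  0.02262954,
        1.37081139, -0.05690571]), 'joint_vel': array([ 4.53247499e-04, -9.67801986e-05,  2.24337751e-04,  7.99011943e-04,
        3.66909835e-04,  2.70890751e-03, -7.99672495e-04]), 'tau': array([ 8.27138811e-04, -4.91112185e+01, -4.02451074e-01, -3.12775075e+01,
       -6.37278962e-02,  3.37110751e-02,  1.88626944e-05]), 'tcp_pos': array([ 0.29017562, -0.58164406,  0.241581  ]), 'tool_rot': array([ 9.73342721e-01,  2.29355500e-01, -2.90543363e-05,  3.72216578e-05]), 'contact_force': array([ 0.00034572, -0.15732625,  0.03326451]), 'moment': array([-0.00083025,  0.01873384, -0.02637267]), 'gripper_force': 0.0, 'finger_gap': 0.9974850864465533}
```

View pics/scene0.png

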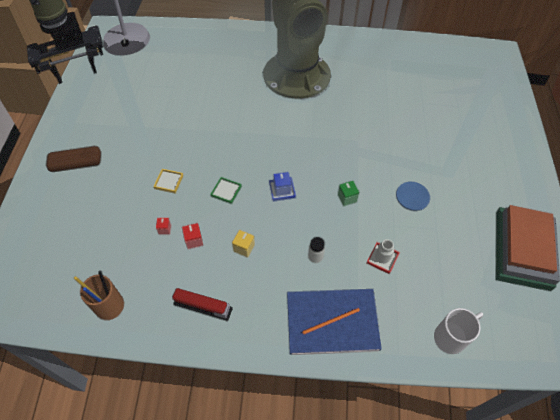

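View pics/top0.png

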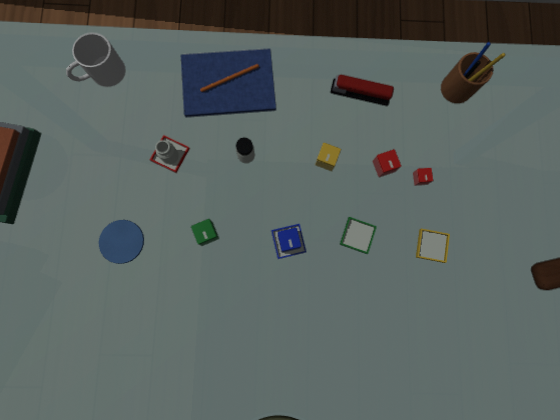

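The scene picture shows the empty bottle in the red cradle (385,250), the capped bottle at (317,248), and the coaster at (413,196). The big red box is at (193,235), with a small look-alike beside it at (163,226). Yellow is at (243,243) and green at (348,192). The cradles are yellow (168,181) and green (226,190), and the top view agrees. Next I measure centres and yaws by colour.

```bash
cat > h.py <<'E'
from station import env
import cv2, numpy as np
from scipy.spatial.transform import Rotation as R
def grab(n,save=None):
    f=env.grab_frame(n)
    if save: cv2.imwrite(f"pics/{save}.png",f["image"][:,:,::-1])
    return f
def back(f,px,z):
    K=np.array([[f["fx"],0,f["cx"]],[0,f["fy"],f["cy"]],[0,0,1]])
    u=cv2.undistortPoints(np.float64(px).reshape(-1,1,2),K,np.array([f["k1"],0,0,0,0.]))[:,0]
    T=np.array(f["cam_to_world"]); d=np.c_[u,np.ones(len(u))]@T[:3,:3].T
    return T[:3,3]+d*((z-T[2,3])/d[:,2])[:,None]
HUE=dict(red=(0,),yellow=(24,),green=(62,),blue=(112,))
def rects(f,col,z,sat=150,val=40,tol=10,near=None,minA=2e-4):
    hsv=cv2.cvtColor(f["image"],cv2.COLOR_RGB2HSV).astype(int)
    dh=abs((hsv[...,0]-HUE[col][0]+90)%180-90)
    m=((dh<tol)&(hsv[...,1]>sat)&(hsv[...,2]>val)).astype(np.uint8)
    out=[]
    for c in cv2.findContours(m,cv2.RETR_EXTERNAL,cv2.CHAIN_APPROX_NONE)[0]:
        if len(c)<12: continue
        w=back(f,c[:,0],z)[:,:2].astype(np.float32)
        (x,y),(a,b),t=cv2.minAreaRect(w*1000)
        if near is not None and np.hypot(x/1e3-near[0],y/1e3-near[1])>.07: continue
        if a*b/1e6>minA: out.append((round(x/1e3,4),round(y/1e3,4),round(a),round(b),round(t%90,1)))
    return out
def go(xyz,yaw=None):
    """row numbers (cm tool axes, 5deg units) from the present pose to xyz and yaw (deg, of tool x, mod 180)"""
    s=env.state(); r=R.from_quat(s["tool_rot"]); M=r.as_matrix()
    d=M.T@(np.array(xyz)-s["tcp_pos"])*100
    cur=np.degrees(np.arctan2(M[1,0],M[0,0])); t=0
    if yaw is not None: t=-(((yaw-cur)+90)%180-90)/5   # tool z is down
    print("tcp",s["tcp_pos"].round(4),"yaw",cur.round(1),"row",d.round(2).tolist(),"turn",round(t,2),"q7",s["qpos"][6].round(2),"gap",s["finger_gap"].round(3),"F",s["contact_force"].round(1),"t",s["clock"])
E
python3 - <<'E'
from h import *
for n in("scene","top"):
    f=grab(n)
    for c,z in (("red",.05),("yellow",.05),("green",.05),("red",.012),("yellow",.012),("green",.012),("blue",.008)):
        print(n,c,z,[r for r in rects(f,c,z) if .4<r[0]<.72 and abs(r[1])<.45])
go([.647,.26,.2],0)
E
```

```text
scene red 0.05 [(0.7023, 0.2437, 59, 13, 60.9), (0.6483, -0.2191, 42, 39, 20.6), (0.6296, -0.2978, 29, 30, 5.1)]
scene yellow 0.05 [(0.6584, -0.0888, 40, 40, 72.1), (0.511, -0.2941, 41, 75, 42.7)]
scene green 0.05 [(0.483, 0.1698, 39, 39, 26.3)]
scene red 0.012 [(0.6834, 0.2508, 61, 13, 60.9), (0.6274, -0.2288, 44, 41, 20.6), (0.608, -0.3104, 30, 31, 5.1)]
scene yellow 0.012 [(0.6379, -0.0937, 41, 42, 72.1), (0.4851, -0.3065, 42, 78, 42.7)]
scene green 0.012 [(0.4561, 0.1742, 40, 40, 26.3)]
scene blue 0.008 [(0.4376, -0.0236, 35, 15, 10.7)]
top red 0.05 [(0.6131, -0.2995, 31, 31, 6.0), (0.6416, -0.2209, 41, 43, 20.6), (0.6406, 0.2518, 62, 60, 66.3)]
top yellow 0.05 [(0.4618, -0.3113, 64, 61, 81.1), (0.6521, -0.0901, 40, 43, 70.6)]
top green 0.05 [(0.4761, 0.1685, 41, 40, 24.8)]
top red 0.012 [(0.6232, -0.3134, 33, 33, 6.0), (0.653, -0.2314, 43, 45, 20.6), (0.652, 0.2617, 65, 63, 66.3)]
top yellow 0.012 [(0.4654, -0.3257, 67, 64, 81.1), (0.6639, -0.0949, 41, 45, 70.6)]
top green 0.012 [(0.4803, 0.1748, 42, 42, 24.8)]
top blue 0.008 [(0.469, -0.0105, 44, 43, 15.4), (0.4924, -0.0022, 7, 62, 14.4)]Traceback (most recent call last):
  File "<stdin>", line 6, in <module>
  File "h.py", line 32, in go
    print("tcp",s["tcp_pos"].round(4),"yaw",cur.round(1),"row",d.round(2).tolist(),"turn",round(t,2),"q7",s["qpos"][6].round(2),"gap",s["finger_gap"].round(3),"F",s["contact_force"].round(1),"t",s["clock"])
                                                                                                                                      ^^^^^^^^^^^^^^^^^^^^^
AttributeError: 'float' object has no attribute 'round'
```

Call:
arm_command(rows=[[[69.8,-59.3,3],0],[[69.8,-59.3,3],0],[[69.8,-59.3,3],0],[[69.8,-59.3,3],0],[[69.8,-59.3,3],0]])

```text
clock: 1.82
tcp_pos: [0.4135, -0.2925, 0.2316]
tool_rot: [0.973, 0.229, 0.0, 0.0]
contact_force: [0.8, 0.1, 0.2]
finger_gap: 1.004
gripper_force: 0.0
```

```bash
sed -i 's/s\["finger_gap"\].round(3)/round(float(s["finger_gap"]),3)/' h.py; python3 - <<'E'
from h import *
go([.65,.26,.2])
E
```

```text
tcp [ 0.4135 -0.2925  0.2316] yaw 26.5 row [45.83, -38.89, 3.13] turn 0 q7 -0.55 gap 1.004 F [0.8 0.1 0.2] t 1.825
```

Call:
arm_command(rows=[[[45.8,-38.9,3],0],[[45.8,-38.9,3],0],[[45.8,-38.9,3],0],[[45.8,-38.9,3],0],[[45.8,-38.9,3],0]])

```text
clock: 2.45
tcp_pos: [0.5362, -0.0058, 0.2161]
tool_rot: [0.973, 0.229, 0.001, 0.0]
contact_force: [0.5, -0.9, 0.0]
finger_gap: 0.999
gripper_force: 0.0
```

Call:
arm_command(rows=[[[22.0,-18.7,2],0],[[22.0,-18.7,2],0],[[22.0,-18.7,2],0],[[22.0,-18.7,2],0],[[22.0,-18.7,2],0]])

```text
clock: 3.08
tcp_pos: [0.6489, 0.2617, 0.1951]
tool_rot: [0.973, 0.231, -0.0, -0.001]
contact_force: [0.8, 0.0, -0.2]
finger_gap: 1.0
gripper_force: 0.0
```

```bash
python3 - <<'E'
from h import *
go([.65,.26,.2])
f=grab("wrist","w1"); print(f["fx"],f["k1"],np.array(f["cam_to_world"]).round(3).tolist())
for t in ("empty_bottle_center","cradle_red"): print(env.spot_in("wrist",t))
print(rects(f,"red",.012))
E
```

```text
tcp [0.6489 0.2617 0.1951] yaw 26.7 row [0.02, 0.2, -0.49] turn 0 q7 -1.73 gap 1.0 F [ 0.8  0.  -0.2] t 3.075
366.50252478088555 -0.0412122962302265 [[0.449, -0.864, -0.228, 0.71], [-0.894, -0.434, -0.114, 0.292], [-0.001, 0.255, -0.967, 0.339], [0.0, 0.0, 0.0, 1.0]]
[{'point': [0.6481, 0.2624, 0.0531], 'score': 0.61}]
[{'point': [0.6665, 0.2672, 0.0003], 'score': 0.86}]
[(0.8328, 0.1467, 7, 116, 29.1)]
```

View pics/w1.png

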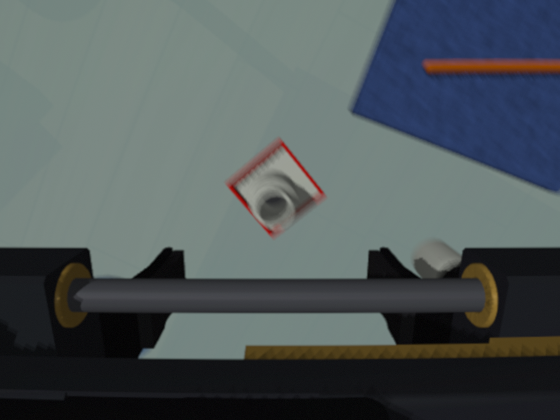

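The wrist view, slightly motion-blurred, shows the bottle mouth at (275,205). The red cradle corners are at (281,140), (325,195), (275,237) and (229,186).

```bash
python3 - <<'E'
from h import *
f=grab("wrist","w2")
go([.65,.26,.2])
print(back(f,[[275,205]],.07), back(f,[[281,140],[325,195],[275,237],[229,186]],.012).mean(0))
for t in ("empty_bottle_center","cradle_red"): print(env.spot_in("wrist",t))
print(rects(f,"red",.012,sat=120,near=(.65,.26)))
cv2.imwrite("pics/w2c.png",cv2.resize(f["image"][110:260,200:350,::-1],None,fx=4,fy=4))
E
```

```text
tcp [0.6486 0.2587 0.1951] yaw 26.6 row [0.19, -0.06, -0.49] turn 0 q7 -1.73 gap 1.002 F [ 0.1 -0.2 -0. ] t 3.275
[[0.65238077 0.26336721 0.07      ]] [0.65329286 0.26146447 0.012     ]
[{'point': [0.6469, 0.2615, 0.0533], 'score': 0.87}]
[{'point': [0.6677, 0.2724, 0.001], 'score': 0.61}]
[(0.6528, 0.26, 64, 64, 66.1)]
```

View pics/w2c.png

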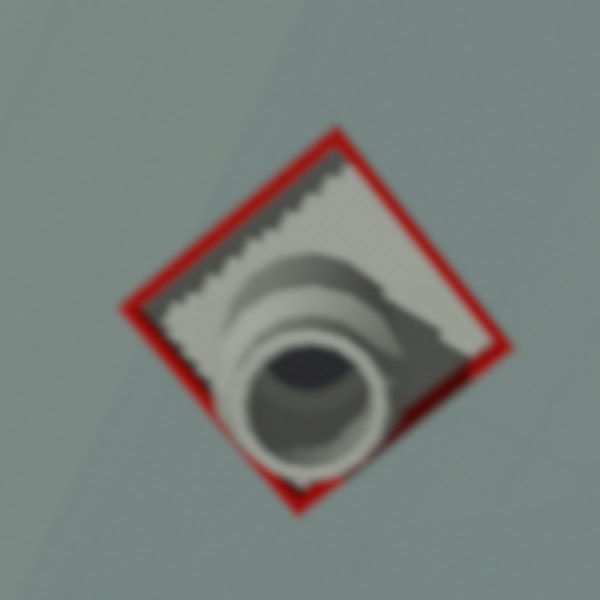

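The sharp view puts the mouth at (279,211), which is about (0.6495, 0.259) and almost under the TCP. The red cradle is at (0.653, 0.260). Descending now.

Call:
arm_command(rows=[[[0.1,0,5],0],[[0.1,0,9.5],0],[[0.1,0,13.5],0],[[0.1,0,15.6],0],[[0.1,0,15.6],0]])

```text
clock: 4.0
tcp_pos: [0.6494, 0.2568, 0.0387]
tool_rot: [0.974, 0.229, -0.001, 0.001]
contact_force: [-1.1, 0.7, 0.7]
finger_gap: 0.997
gripper_force: 0.0
```

Call:
arm_command(rows=[[[0,0,0],0],[[0,0,0],0],[[0,0,0],0],[[0,0,0],0],[[0,0,0],0]], claw=3.4)

```text
clock: 4.62
tcp_pos: [0.6498, 0.2586, 0.0398]
tool_rot: [0.973, 0.229, 0.0, 0.0]
contact_force: [0.2, 0.6, 0.3]
finger_gap: 0.518
gripper_force: 0.0
```

Call:
arm_command(rows=[[[0,0,0],0],[[0,0,0],0],[[0,0,0],0]])

```text
clock: 5.0
tcp_pos: [0.6497, 0.2587, 0.0397]
tool_rot: [0.973, 0.229, -0.0, -0.0]
contact_force: [-1.1, 0.7, 0.9]
finger_gap: 0.413
gripper_force: 29.9
```

```bash
python3 - <<'E'
from h import *
f=grab("scene")
print(env.spot_in("scene","coaster"))
f2=grab("top");print(env.spot_in("top","coaster"))
for g,lo in((f,90),(f2,90)):
    print([r for r in rects(g,"blue",.008,sat=lo,tol=14) if r[1]>.25 and r[0]<.6])
go([.453,.352,.15],26)
E
```

```text
[{'point': [0.4822, 0.3851, 0.0108], 'score': 0.64}, {'point': [0.6699, 0.2733, 0.0028], 'score': 0.36}]
[{'point': [0.4492, 0.349, 0.0036], 'score': 0.79}]
[(0.4793, 0.3838, 13, 49, 58.5)]
[(0.4537, 0.3503, 93, 91, 47.9)]
tcp [0.6498 0.2586 0.0397] yaw 26.5 row [-13.44, -17.14, -11.03] turn 0.1 q7 -1.78 gap 0.415 F [-0.2  0.2  0.8] t 5.2
```

Call:
arm_command(rows=[[[0,0,-4],0],[[0,0,-8],0],[[-4,-5,-11],0],[[-8,-10,-11],0],[[-12,-15,-11],0]])

```text
clock: 5.82
tcp_pos: [0.4837, 0.3355, 0.1503]
tool_rot: [0.973, 0.229, 0.001, -0.0]
contact_force: [-0.3, 0.9, 0.4]
finger_gap: 0.412
gripper_force: 29.9
```

```bash
python3 - <<'E'
from h import *
f=grab("wrist","w3"); print(env.spot_in("wrist","coaster"),[r for r in rects(f,"blue",.008,sat=90,tol=14)])
go([.4545,.351,.1])
E
```

```text
[{'point': [0.4714, 0.3648, 0.0058], 'score': 0.79}] [(0.4577, 0.3665, 58, 88, 59.6)]
tcp [0.4771 0.3399 0.1502] yaw 27.2 row [-1.49, -2.01, 5.03] turn 0 q7 -1.94 gap 0.41 F [ 0.4 -0.6 -0.4] t 5.925
```

View pics/w3.png

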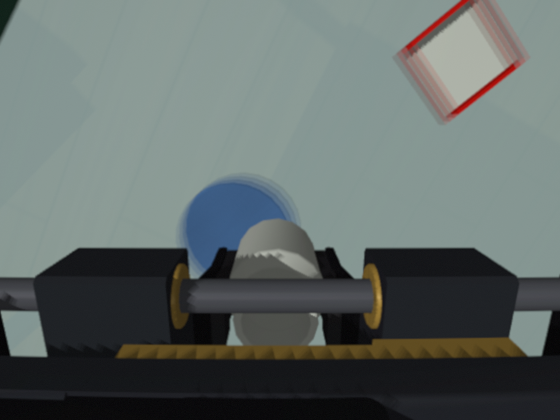

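The bottle hangs upright in the grip at (275,285), and the coaster's left part shows at (235,225).

Call:
arm_command(rows=[[[-1.35,-2.0,2],0],[[-1.35,-2.0,6],0],[[-1.35,-2.0,9],0],[[-1.35,-2.0,10],0],[[-1.35,-2.0,10.5],0]])

```text
clock: 6.55
tcp_pos: [0.4644, 0.3467, 0.0447]
tool_rot: [0.973, 0.229, 0.0, -0.0]
contact_force: [0.2, 0.3, -0.0]
finger_gap: 0.416
gripper_force: 29.9
```

Call:
arm_command(rows=[[[0,0,0],0],[[0,0,0.1],0]])

```text
clock: 6.8
tcp_pos: [0.4648, 0.3472, 0.0448]
tool_rot: [0.973, 0.229, 0.001, -0.0]
contact_force: [-0.1, 0.3, -0.5]
finger_gap: 0.408
gripper_force: 29.9
```

Call:
arm_command(rows=[[[0,0,0.1],0],[[0,0,0.1],0],[[0,0,0.1],0],[[0,0,0.1],0]], claw=8.7)

```text
clock: 7.3
tcp_pos: [0.4641, 0.3467, 0.0427]
tool_rot: [0.973, 0.229, 0.0, 0.0]
contact_force: [-0.3, -0.4, 0.2]
finger_gap: 0.786
gripper_force: 0.0
```

Call:
arm_command(rows=[[[0,0,-2],0],[[0,0,-6],0],[[0,0,-11],0],[[0,0,-15],0]])

```text
clock: 7.8
tcp_pos: [0.4643, 0.3474, 0.1963]
tool_rot: [0.973, 0.23, 0.001, -0.0]
contact_force: [-0.1, 0.5, 0.1]
finger_gap: 0.998
gripper_force: 0.0
```

```bash
python3 - <<'E'
from h import *
f=grab("scene"); print(env.spot_in("scene","empty_bottle_center"),env.spot_in("scene","coaster"))
f=grab("top"); print(env.spot_in("top","empty_bottle_center"))
f=grab("wrist","w4"); print(env.spot_in("wrist","empty_bottle_center"),env.spot_in("wrist","coaster"))
print(rects(f,"blue",.008,sat=90,tol=14,near=(.454,.351)))
go([.4795,.169,.2],25.5)
E
```

```text
[{'point': [0.6558, -0.2182, 0.0512], 'score': 0.73}, {'point': [0.4795, 0.3419, 0.05], 'score': 0.52}] [{'point': [0.4687, 0.3407, 0.0089], 'score': 0.59}]
[{'point': [0.4588, 0.3385, 0.0493], 'score': 0.68}]
[{'point': [0.4621, 0.3498, 0.0572], 'score': 0.62}] [{'point': [0.4576, 0.3567, 0.0078], 'score': 0.71}]
[(0.4537, 0.3494, 92, 92, 26.5)]
tcp [0.4634 0.3461 0.1915] yaw 26.5 row [-6.47, 16.56, -0.83] turn 0.2 q7 -1.95 gap 0.996 F [-0.6  0.6 -0.6] t 8.2
```

View pics/w4.png

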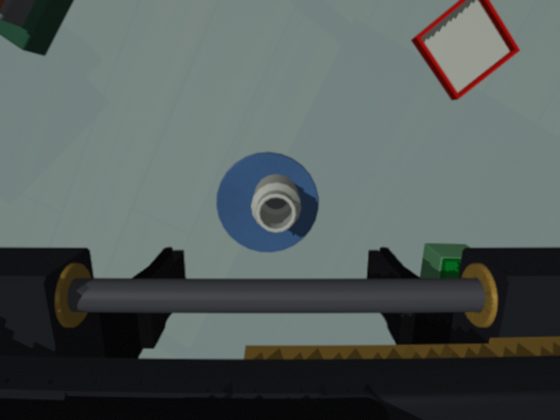

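The bottle stands upright on the coaster, mouth at (276,211) and coaster centre at (268,202), about 10 mm apart, so step 1 is met. Next is the green box.

Call:
arm_command(rows=[[[-6.5,16.6,0],0.2],[[-6.5,16.6,0],0.2],[[-6.5,16.6,0],0.2],[[-6.5,16.6,0],0.2],[[-6.5,16.6,0],0.2]])

```text
clock: 8.82
tcp_pos: [0.4795, 0.1697, 0.1922]
tool_rot: [0.975, 0.221, -0.0, -0.0]
contact_force: [1.5, -0.5, -0.2]
finger_gap: 0.998
gripper_force: 0.0
```

```bash
python3 - <<'E'
from h import *
grab("scene");f=grab("wrist"); print(env.spot_in("wrist","pod_green_center"))
r=rects(f,"green",.05,sat=130,near=(.48,.169)); print(r)
go([r[0][0],r[0][1],.035],r[0][4]) if r else 0
E
```

```text
[{'point': [0.4811, 0.1731, 0.0497], 'score': 0.64}, {'point': [0.4646, 0.3386, 0.0556], 'score': 0.51}]
[(0.4771, 0.1685, 42, 40, 24.6)]
tcp [0.4794 0.171  0.1924] yaw 25.7 row [-0.31, 0.13, 15.74] turn 0.22 q7 -1.57 gap 0.997 F [ 0.5  0.4 -0.6] t 8.975
```

Call:
arm_command(rows=[[[-0.2,0.1,5],0.2],[[-0.2,0.1,10],0.2],[[-0.2,0.1,13.5],0.2],[[-0.2,0.1,15.6],0.2],[[-0.2,0.1,15.6],0.2]])

```text
clock: 9.6
tcp_pos: [0.4768, 0.1684, 0.0351]
tool_rot: [0.977, 0.214, -0.002, -0.001]
contact_force: [-0.7, 0.5, 0.3]
finger_gap: 0.999
gripper_force: 0.0
```

Call:
arm_command(rows=[[[0,0,0],0],[[0,0,0],0],[[0,0,0],0],[[0,0,0],0],[[0,0,0],0]], claw=3.4)

```text
clock: 10.22
tcp_pos: [0.4787, 0.1673, 0.0368]
tool_rot: [0.977, 0.212, 0.0, 0.0]
contact_force: [-0.2, 0.6, 0.7]
finger_gap: 0.513
gripper_force: 0.3
```

Call:
arm_command(rows=[[[0,0,0],0],[[0,0,0],0]])

```text
clock: 10.48
tcp_pos: [0.4787, 0.1674, 0.0368]
tool_rot: [0.977, 0.212, 0.0, 0.0]
contact_force: [0.3, 0.0, 1.6]
finger_gap: 0.479
gripper_force: 30.0
```

```bash
python3 - <<'E'
from h import *
f=grab("top","t5")
print("top cradles",rects(f,"green",.012,sat=90,near=(.48,-.165)),rects(f,"yellow",.012,near=(.467,-.325)))
f=grab("scene"); print("scene",rects(f,"green",.012,sat=90,near=(.48,-.165)),rects(f,"yellow",.012,sat=100,near=(.467,-.325)))
go([.481,-.163,.15],25)
E
```

```text
top cradles [(0.4827, -0.1615, 64, 65, 72.1)] [(0.4654, -0.3254, 66, 64, 81.0)]
scene [(0.4881, -0.1593, 66, 67, 71.4)] [(0.4702, -0.3232, 67, 68, 80.5)]
tcp [0.4787 0.1674 0.0368] yaw 24.5 row [-13.5, 30.16, -11.32] turn -0.1 q7 -1.71 gap 0.482 F [-0.6  0.9  3. ] t 10.575
```

Call:
arm_command(rows=[[[0,0,-5],0],[[0,0,-11.3],0],[[-2,5,-11.3],2],[[-4.5,10,-11.3],4],[[-6.7,15,-11.3],6]])

```text
clock: 11.2
tcp_pos: [0.4795, 0.0012, 0.1497]
tool_rot: [0.999, -0.051, 0.0, 0.0]
contact_force: [1.1, -0.7, -0.4]
finger_gap: 0.482
gripper_force: 30.0
```

```bash
python3 - <<'E'
from h import *
go([.483,-.161,.15],-18)
E
```

```text
tcp [0.4795 0.0012 0.1497] yaw -5.8 row [1.98, 16.1, -0.01] turn 2.44 q7 -1.75 gap 0.482 F [ 1.1 -0.7 -0.4] t 11.2
```

Call:
arm_command(rows=[[[1,8,0],2.4],[[2,16.1,0],2.4],[[2,16.1,0],2.4],[[2,16.1,0],2.4],[[2,16.1,0],2.4]])

```text
clock: 11.82
tcp_pos: [0.4843, -0.1583, 0.1493]
tool_rot: [0.988, -0.152, -0.0, -0.0]
contact_force: [-0.3, 0.4, -0.4]
finger_gap: 0.478
gripper_force: 30.0
```

```bash
python3 - <<'E'
from h import *
grab("scene"); f=grab("wrist","w6"); print(env.spot_in("wrist","cradle_green"),rects(f,"green",.012,sat=100))
go([.483,-.161,.041],-18)
E
```

```text
[{'point': [0.488, -0.1685, 0.0033], 'score': 0.81}, {'point': [0.4673, -0.327, 0.0039], 'score': 0.41}] [(0.3817, -0.1269, 88, 31, 72.6), (0.4407, -0.1455, 89, 28, 72.6), (0.4874, -0.1658, 64, 53, 71.6)]
tcp [ 0.4846 -0.1575  0.1496] yaw -17.3 row [-0.04, 0.38, 10.86] turn 0.13 q7 -1.65 gap 0.482 F [-0.7 -0.4 -0.4] t 11.975
```

View pics/w6.png

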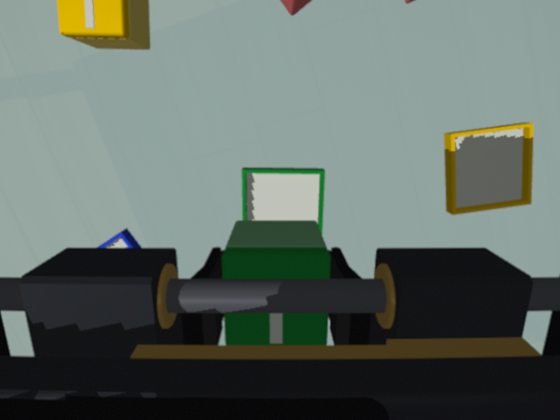

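The green box hangs level at (277,285), yaw matched, over the green cradle, whose front corners are at (242,169) and (325,169). The cradle centre is about (0.482, -0.163).

Call:
arm_command(rows=[[[0,0.55,4],0],[[0,0.55,7.5],0],[[0,0.55,9.5],0],[[0,0.55,10.3],0],[[0,0.55,10.75],0]])

```text
clock: 12.6
tcp_pos: [0.4832, -0.1639, 0.0424]
tool_rot: [0.988, -0.151, 0.0, 0.0]
contact_force: [-0.2, 0.2, -0.0]
finger_gap: 0.479
gripper_force: 30.0
```

Call:
arm_command(rows=[[[0,0,0.05],0],[[0,0,0.1],0]])

```text
clock: 12.85
tcp_pos: [0.4834, -0.1646, 0.042]
tool_rot: [0.988, -0.152, 0.001, 0.0]
contact_force: [-0.1, 1.0, -1.8]
finger_gap: 0.481
gripper_force: 30.0
```

Call:
arm_command(rows=[[[0,0,0.1],0],[[0,0,0.1],0],[[0,0,0.1],0],[[0,0,0.1],0]], claw=8.7)

```text
clock: 13.35
tcp_pos: [0.4828, -0.1644, 0.0402]
tool_rot: [0.988, -0.152, 0.0, 0.0]
contact_force: [-0.6, 0.0, -0.3]
finger_gap: 0.853
gripper_force: 0.0
```

Call:
arm_command(rows=[[[0,0,-2],0],[[0,0,-6],0],[[0,0,-11],0],[[0,0,-15],0]])

```text
clock: 13.85
tcp_pos: [0.4831, -0.1644, 0.1923]
tool_rot: [0.988, -0.152, 0.001, 0.0]
contact_force: [0.6, 0.2, 0.4]
finger_gap: 0.992
gripper_force: 0.0
```

```bash
python3 - <<'E'
from h import *
grab("scene"); f=grab("wrist","w7"); print(rects(f,"green",.054,sat=130,near=(.48,-.165)),"yel",rects(f,"yellow",.012,sat=110,near=(.466,-.325)),rects(f,"green",.012,sat=80,near=(.48,-.165)))
go([.655,-.0895,.2],-19)
E
```

```text
[(0.4912, -0.1668, 55, 56, 72.5)] yel [(0.4655, -0.3277, 67, 64, 80.7)] [(0.4822, -0.1639, 64, 65, 72.5)]
tcp [ 0.4857 -0.1652  0.1953] yaw -17.5 row [13.87, -12.31, -0.35] turn 0.3 q7 -1.62 gap 1.0 F [0.4 0.2 1. ] t 13.95
```

View pics/w7.png

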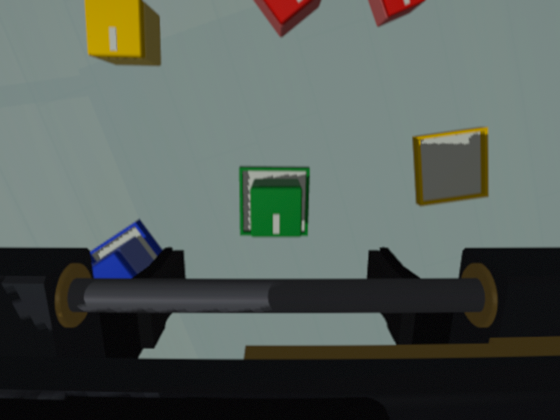

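The green box sits square in its cradle (lid at (276,211), cradle (240–308, 167–236)). Next is yellow.

Call:
arm_command(rows=[[[13.9,-12.3,0],0.3],[[13.9,-12.3,0],0.3],[[13.9,-12.3,0],0.3],[[13.9,-12.3,0],0.3],[[13.9,-12.3,0],0.3]])

```text
clock: 14.58
tcp_pos: [0.6515, -0.089, 0.1888]
tool_rot: [0.986, -0.165, -0.001, 0.0]
contact_force: [-0.8, -0.6, -0.5]
finger_gap: 1.0
gripper_force: 0.0
```

```bash
python3 - <<'E'
from h import *
grab("scene");f=grab("wrist"); print(env.spot_in("wrist","pod_yellow_center"))
r=rects(f,"yellow",.05,sat=130,near=(.655,-.09)); print(r)
go([r[0][0],r[0][1],.0365],r[0][4]-90) if r else 0
E
```

```text
[{'point': [0.6565, -0.0959, 0.0478], 'score': 0.87}]
[(0.6555, -0.094, 41, 46, 70.4)]
tcp [ 0.6513 -0.0904  0.1905] yaw -19.1 row [0.51, 0.19, 15.4] turn 0.1 q7 -1.93 gap 0.997 F [-0.6  0.4 -0. ] t 14.725
```

Call:
arm_command(rows=[[[0.35,0.15,5],0],[[0.35,0.15,10],0],[[0.35,0.15,13.5],0],[[0.35,0.15,15.4],0],[[0.35,0.15,15.4],0]])

```text
clock: 15.35
tcp_pos: [0.6541, -0.0921, 0.0357]
tool_rot: [0.986, -0.165, -0.001, 0.0]
contact_force: [0.1, 0.4, 0.8]
finger_gap: 0.999
gripper_force: 0.0
```

Call:
arm_command(rows=[[[0,0,0],0],[[0,0,0],0],[[0,0,0],0],[[0,0,0],0],[[0,0,0],0]], claw=3.4)

```text
clock: 15.98
tcp_pos: [0.6552, -0.0914, 0.0363]
tool_rot: [0.986, -0.165, 0.0, 0.0]
contact_force: [0.0, -1.2, 0.1]
finger_gap: 0.517
gripper_force: 0.0
```

Call:
arm_command(rows=[[[0,0,0],0],[[0,0,0],0]])

```text
clock: 16.23
tcp_pos: [0.6551, -0.0914, 0.0362]
tool_rot: [0.986, -0.165, 0.0, 0.0]
contact_force: [-0.0, 0.1, 0.2]
finger_gap: 0.48
gripper_force: 30.0
```

```bash
python3 - <<'E'
from h import *
go([.4655,-.3265,.15],-9.2)
E
```

```text
tcp [ 0.6551 -0.0914  0.0362] yaw -19.0 row [-10.29, 28.4, -11.38] turn -1.96 q7 -1.97 gap 0.48 F [-0.   0.1  0.2] t 16.225
```

Call:
arm_command(rows=[[[0,0,-5],0],[[0,0,-11.4],0],[[-2,5.5,-11.4],-1],[[-4,11,-11.4],-2],[[-6,16.5,-11.4],-2]])

```text
clock: 16.85
tcp_pos: [0.5434, -0.2291, 0.1502]
tool_rot: [0.997, -0.078, 0.0, 0.0]
contact_force: [0.8, -0.7, -0.8]
finger_gap: 0.484
gripper_force: 30.0
```

Call:
arm_command(rows=[[[-2.1,5.5,0],0],[[-4.2,11.5,0],0],[[-4.2,11.5,0],0],[[-4.2,11.5,0],0]])

```text
clock: 17.35
tcp_pos: [0.4854, -0.3345, 0.15]
tool_rot: [0.997, -0.079, 0.0, -0.0]
contact_force: [1.3, 0.8, -1.2]
finger_gap: 0.479
gripper_force: 30.0
```

```bash
python3 - <<'E'
from h import *
grab("scene"); f=grab("wrist","w8"); print(env.spot_in("wrist","cradle_yellow"),rects(f,"yellow",.012,sat=100,near=(.4655,-.3265)))
go([.4655,-.3265,.041],-9.2)
E
```

```text
[{'point': [0.4884, -0.3335, 0.0052], 'score': 0.81}] [(0.4612, -0.3309, 91, 71, 81.1)]
tcp [ 0.4865 -0.3329  0.1502] yaw -8.8 row [-2.18, -0.3, 10.91] turn 0.08 q7 -1.25 gap 0.481 F [ 0.5  1.2 -0.5] t 17.5
```

View pics/w8.png

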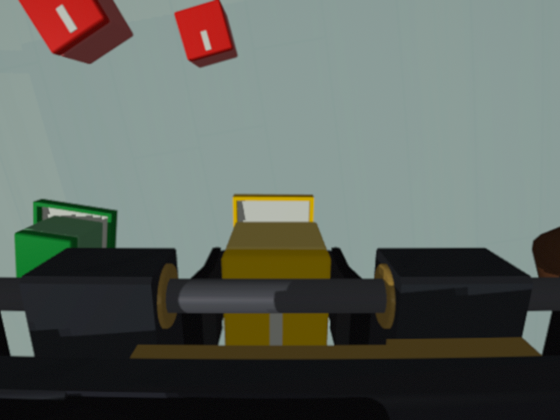

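The yellow box hangs level at (277,285) just ahead of its cradle, whose far edge is at (233–314, 196). I move back 2.2 cm and lower.

Call:
arm_command(rows=[[[-2.1,-0.25,2],0],[[-2.1,-0.25,6],0],[[-2.1,-0.25,9],0],[[-2.1,-0.25,10.3],0],[[-2.1,-0.25,10.8],0]])

```text
clock: 18.12
tcp_pos: [0.4655, -0.3283, 0.0419]
tool_rot: [0.997, -0.077, -0.0, -0.0]
contact_force: [0.4, 0.7, -0.7]
finger_gap: 0.486
gripper_force: 30.0
```

Call:
arm_command(rows=[[[0,0,0.1],0],[[0,0,0.15],0]])

```text
clock: 18.38
tcp_pos: [0.4657, -0.3296, 0.0418]
tool_rot: [0.997, -0.078, 0.001, 0.001]
contact_force: [-0.0, -0.8, -0.7]
finger_gap: 0.482
gripper_force: 30.0
```

Call:
arm_command(rows=[[[0,0,0.1],0],[[0,0,0.1],0],[[0,0,0.1],0],[[0,0,0.1],0]], claw=8.7)

```text
clock: 18.88
tcp_pos: [0.4649, -0.3293, 0.0398]
tool_rot: [0.997, -0.078, 0.0, 0.0]
contact_force: [0.5, 0.0, 0.6]
finger_gap: 0.846
gripper_force: 0.0
```

Call:
arm_command(rows=[[[0,0,-2],0],[[0,0,-6],0],[[0,0,-11],0],[[0,0,-15],0]])

```text
clock: 19.38
tcp_pos: [0.4656, -0.3294, 0.1935]
tool_rot: [0.997, -0.078, 0.001, 0.001]
contact_force: [0.5, -0.1, 0.0]
finger_gap: 0.999
gripper_force: 0.0
```

```bash
python3 - <<'E'
from h import *
grab("scene"); f=grab("wrist","w9"); print(rects(f,"yellow",.012,sat=80,near=(.4655,-.3265)),env.spot_in("wrist","pod_yellow_center"))
go([.645,-.220,.2],20.6)
E
```

```text
[(0.4638, -0.3293, 64, 67, 81.0)] [{'point': [0.4668, -0.3284, 0.052], 'score': 0.64}]
tcp [ 0.4667 -0.3301  0.194 ] yaw -9.0 row [15.9, -13.66, -0.55] turn -5.91 q7 -1.22 gap 0.999 F [ 0.9 -0.1 -0.4] t 19.525
```

View pics/w9.png

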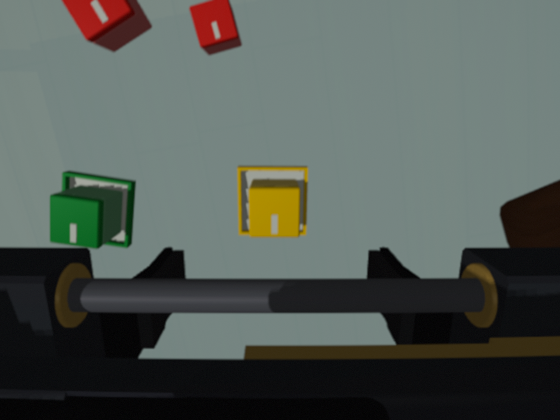

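Yellow sits square in its cradle (lid at (274,210), cradle (238–307, 166–236)). Now the big red box, at the upper left; the small look-alike is at (213,25).

Call:
arm_command(rows=[[[5,-4,0],-1.5],[[9,-8,0],-3],[[14,-12,0],-4.5],[[15.9,-13.7,0],-5.9],[[15.9,-13.7,0],-5.9]])

```text
clock: 20.15
tcp_pos: [0.6444, -0.2154, 0.1884]
tool_rot: [0.984, 0.18, -0.0, -0.001]
contact_force: [-0.8, -0.5, -0.4]
finger_gap: 0.998
gripper_force: 0.0
```

```bash
python3 - <<'E'
from h import *
grab("scene");f=grab("wrist"); print(env.spot_in("wrist","pod_red_center"))
r=rects(f,"red",.05,sat=130,near=(.645,-.22)); print(r)
r=[q for q in r if q[2]>36]
go([r[0][0],r[0][1],.0365],r[0][4]) if r else 0
E
```

```text
[{'point': [0.6253, -0.2954, 0.0375], 'score': 0.94}, {'point': [0.6501, -0.224, 0.0472], 'score': 0.8}]
[(0.6452, -0.2238, 46, 41, 20.5)]
tcp [ 0.642  -0.2202  0.1891] yaw 20.3 row [0.21, 0.44, 15.26] turn -0.03 q7 -1.07 gap 1.002 F [ 0. -0. -0.] t 20.3
```

Call:
arm_command(rows=[[[0.1,0.25,5],0],[[0.1,0.25,10],0],[[0.1,0.25,13.5],0],[[0.1,0.25,15.3],0],[[0.1,0.25,15.3],0]])

```text
clock: 20.92
tcp_pos: [0.6439, -0.2216, 0.0359]
tool_rot: [0.984, 0.177, -0.001, -0.0]
contact_force: [0.3, 0.2, 0.2]
finger_gap: 1.001
gripper_force: 0.0
```

Call:
arm_command(rows=[[[0,0,0],0],[[0,0,0],0],[[0,0,0],0],[[0,0,0],0],[[0,0,0],0]], claw=3.4)

```text
clock: 21.55
tcp_pos: [0.6452, -0.2207, 0.0368]
tool_rot: [0.984, 0.178, 0.0, 0.0]
contact_force: [0.1, -0.9, 0.2]
finger_gap: 0.515
gripper_force: 0.0
```

Call:
arm_command(rows=[[[0,0,0],0],[[0,0,0],0]])

```text
clock: 21.8
tcp_pos: [0.6453, -0.2208, 0.0368]
tool_rot: [0.984, 0.178, 0.0, 0.0]
contact_force: [0.5, -0.2, 0.8]
finger_gap: 0.478
gripper_force: 30.0
```

```bash
python3 - <<'E'
from h import *
go([.655,.255,.17],66.1)
E
```

```text
tcp [ 0.6453 -0.2208  0.0368] yaw 20.5 row [17.59, -44.21, -13.33] turn -9.12 q7 -1.11 gap 0.478 F [ 0.5 -0.2  0.8] t 21.8
```

Call:
arm_command(rows=[[[0,0,-6],0],[[0,0,-12],0],[[0,0,-14],0],[[2.2,-5.6,-14],-1],[[4.4,-11.2,-14],-2]])

```text
clock: 22.42
tcp_pos: [0.6466, -0.0998, 0.176]
tool_rot: [0.965, 0.263, -0.0, -0.0]
contact_force: [1.1, 0.9, -0.9]
finger_gap: 0.479
gripper_force: 30.0
```

```bash
python3 - <<'E'
from h import *
go([.655,.255,.177],66.1)
E
```

```text
tcp [ 0.6466 -0.0998  0.176 ] yaw 30.5 row [18.75, -30.13, -0.1] turn -7.11 q7 -1.09 gap 0.479 F [ 1.1  0.9 -0.9] t 22.425
```

Call:
arm_command(rows=[[[3,-5,0],-1.5],[[6,-10,0],-3],[[9,-15,0],-4.5],[[12,-20,0],-6],[[15,-25,0],-7.1]])

```text
clock: 23.05
tcp_pos: [0.6488, 0.1925, 0.1755]
tool_rot: [0.838, 0.546, -0.001, -0.0]
contact_force: [0.8, 0.1, -0.3]
finger_gap: 0.475
gripper_force: 30.0
```

```bash
python3 - <<'E'
from h import *
grab("scene"); f=grab("wrist","w10"); print(env.spot_in("wrist","cradle_red"),rects(f,"red",.012,sat=100,near=(.653,.26)))
go([.6528,.260,.041],66.1)
E
```

```text
[{'point': [0.6519, 0.2661, 0.0044], 'score': 0.82}] [(0.6518, 0.2613, 64, 64, 66.0)]
tcp [0.647  0.1971 0.1756] yaw 66.5 row [5.98, -1.93, 13.48] turn 0.08 q7 -0.98 gap 0.482 F [ 0.4 -1.2 -0.5] t 23.2
```

View pics/w10.png

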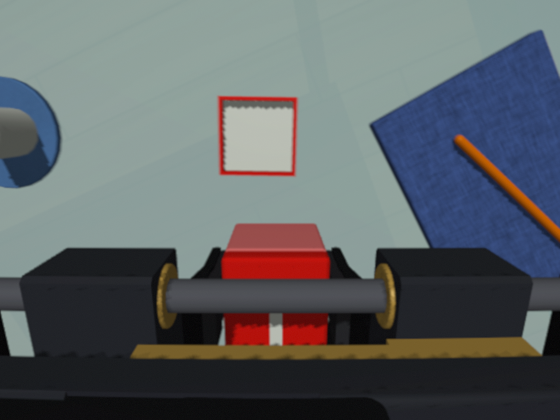

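The red box hangs level and the empty red cradle is fully in view, corners (219,97) to (296,175), at (0.652, 0.261) with matching yaw. I move over it and check the pose.

Call:
arm_command(rows=[[[4,-1.3,0],0],[[6.0,-1.95,3],0],[[6.0,-1.95,8],0],[[6.0,-1.95,9.5],0],[[6.0,-1.95,9.5],0]])

```text
clock: 23.82
tcp_pos: [0.6558, 0.252, 0.0804]
tool_rot: [0.839, 0.544, -0.001, 0.0]
contact_force: [0.5, -0.4, -0.6]
finger_gap: 0.48
gripper_force: 30.0
```

```bash
python3 - <<'E'
from h import *
go([.6523,.2606,.041],66.1)
E
```

```text
tcp [0.6558 0.252  0.0804] yaw 65.9 row [0.65, -0.67, 3.94] turn -0.04 q7 -1.1 gap 0.48 F [ 0.5 -0.4 -0.6] t 23.825
```

Call:
arm_command(rows=[[[0.5,-0.5,0],0],[[0.5,-0.5,0],0]])

```text
clock: 24.08
tcp_pos: [0.6539, 0.2621, 0.084]
tool_rot: [0.838, 0.545, 0.002, -0.0]
contact_force: [-0.5, 0.3, -0.7]
finger_gap: 0.478
gripper_force: 30.0
```

```bash
python3 - <<'E'
from h import *
grab("scene"); go([.6523,.2606,.041],66.1)
f=grab("wrist"); print(rects(f,"red",.012,sat=100,near=(.653,.26)))
go([.6523,.2606,.041],66.1)
E
```

```text
tcp [0.654  0.2616 0.0836] yaw 66.1 row [-0.17, -0.12, 4.26] turn -0.01 q7 -1.11 gap 0.483 F [-0.6  0.3 -0.7] t 24.125
[(0.6442, 0.1928, 23, 30, 65.8), (0.6087, 0.2082, 24, 30, 66.0), (0.654, 0.2623, 63, 69, 66.0)]
tcp [0.654  0.2611 0.0832] yaw 66.0 row [-0.12, -0.14, 4.22] turn -0.01 q7 -1.11 gap 0.478 F [ 0.3  0.3 -0.4] t 24.175
```

Aligned to about 2 mm, so I lower.

Call:
arm_command(rows=[[[-0.1,-0.1,1.5],0],[[-0.1,-0.1,3],0],[[-0.1,-0.1,3.8],0],[[-0.1,-0.1,4.1],0],[[-0.1,-0.1,4.2],0]])

```text
clock: 24.8
tcp_pos: [0.6514, 0.2596, 0.0407]
tool_rot: [0.839, 0.545, -0.001, 0.0]
contact_force: [-5.9, -4.1, 12.1]
finger_gap: 0.482
gripper_force: 30.0
```

Call:
arm_command(rows=[[[0,0,0],0],[[0,0,0.05],0]])

```text
clock: 25.05
tcp_pos: [0.6514, 0.2596, 0.0407]
tool_rot: [0.839, 0.545, -0.001, 0.0]
contact_force: [-5.5, -3.5, 12.8]
finger_gap: 0.481
gripper_force: 30.0
```

Call:
arm_command(rows=[[[0,0,-0.1],0],[[0,0,-0.1],0],[[0,0,-0.1],0],[[0,0,-0.1],0],[[0,0,-0.1],0]], claw=8.7)

```text
clock: 25.68
tcp_pos: [0.6521, 0.26, 0.04]
tool_rot: [0.839, 0.545, -0.0, -0.0]
contact_force: [0.4, -0.4, 0.4]
finger_gap: 0.948
gripper_force: 0.0
```

Call:
arm_command(rows=[[[0,0,-2],0],[[0,0,-6],0],[[0,0,-11],0],[[0,0,-15],0],[[0,0,-15],0]])

```text
clock: 26.3
tcp_pos: [0.6541, 0.2618, 0.1966]
tool_rot: [0.839, 0.545, 0.005, 0.001]
contact_force: [0.4, -0.3, -0.1]
finger_gap: 1.005
gripper_force: 0.0
```

```bash
python3 - <<'E'
from h import *
g=grab("scene","s11"); print("full",env.spot_in("scene","full_bottle_center"),"empty",env.spot_in("scene","empty_bottle_center"))
cv2.imwrite("pics/s11c.png",cv2.resize(g["image"][150:290,130:450,::-1],None,fx=2.5,fy=2.5,interpolation=cv2.INTER_CUBIC))
f=grab("wrist","w11"); print(rects(f,"red",.012,sat=100,near=(.653,.26)))
go([.6523,.2606,.2],66.1)
E
```

```text
full [{'point': [0.6698, 0.0924, 0.0613], 'score': 0.88}] empty []
[(0.6509, 0.2575, 72, 64, 66.0)]
tcp [0.6516 0.2596 0.1892] yaw 66.0 row [0.12, 0.02, -1.08] turn -0.02 q7 -1.07 gap 1.002 F [ 0.7  0.3 -0.1] t 26.5
```

View pics/s11c.png

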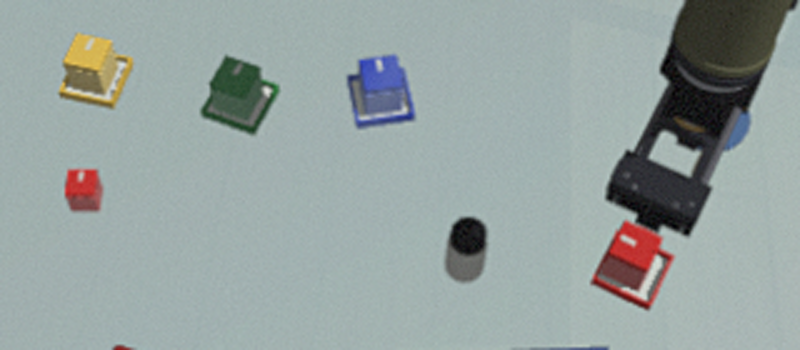

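View pics/w11.png

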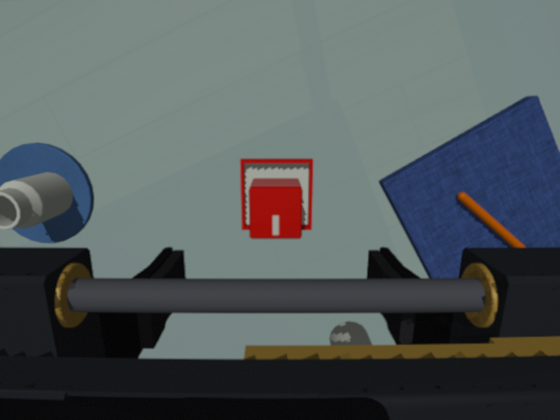

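The scene and wrist views show all three boxes seated in their own cradles. The empty bottle is still on the coaster (40,195 in the wrist view), the capped bottle stands where it was, and the gripper is clear. Handing in.

```bash
python3 -c "
from station import env
print(env.finish_job())"
```

```text
the job is handed in; nothing more can be done
None
```

I handed the job in at about 27 s on the robot's clock (limit 120 s); the hand-in returned no verdict. In the last pictures the empty bottle stands on the coaster, the red, yellow and green boxes sit in their own cradles, and the capped bottle is where it started.

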